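# Depth-check a grinder gear case and show the gauge tip

## Robot

A 6-joint arm with a two-finger parallel gripper is mounted at the origin on the work surface. World frame = base frame: x ahead of the robot, y to its left, z up, the work surface at z = 0. Lengths are in mm, angles in rad, forces in N, time in s.
With the tool pointing down it reaches from about 275 to 1000 mm from the base axis. Payload 8.4 kg.
Tool frame: the origin (TCP) lies between the finger pads; the fingertips stand r.tips_ahead ahead of it and the grasp point (between the pads) lies 6 mm ahead of it (r.tips_ahead is the distance from the TCP to the fingertips, in mm); z points along the fingers, y is the line along which they close (so a half turn about z gives the same grasp; the last joint's range is limited). The gripper opens to 85 mm and grips with 20 to 120 N. Pads are 22 mm wide; open, the fingers measure 114 mm over their backs; the gripper's body (76 mm by 85 mm) begins 54 mm behind the grasp point. The pads swing forward as they close: fully open they stand 13 mm farther back than shut.
Start: joints at [-1.215, 0.353, 1.633, -0, 1.155, -0.002], TCP at [218.883, -585.422, 256.281] pointing down, gripper open.
Joint ranges: [-2.63, 2.63], [-0.92, 2.1], [0.06, 2.66], [-1.3, 4.44], [0, 2.69], [-3.02, 3.02]. Speed limits (rad/s): [2.22, 2.22, 2.79, 3.14, 3.14, 3.14].

## Interface

Orientations are given as [roll, pitch, yaw] about the fixed x, y, z axes, in that order (R = Rz(yaw) Ry(pitch) Rx(roll)).
In Python, from rig import r gives the robot as it stands.
- The arm moves only by the tool carry_out, never from a script. Its arguments are lists of equal length, an entry for each row: "delta_pos": the shift along the tool's x, y, z in m, a list of three; "rot": the turn, a rotation vector about the tool's x, y, z in degrees, a list of three. A call has 1 to 8 rows; each row is the pose to reach, as a shift and turn from the pose commanded when the call began, along the tool's axes at that moment; what a row does not reach only later rows make up. A row lasts 1/8 s, in which the tool goes at most 62.5 mm and 10.7 degrees, less where a joint would pass 70% of its speed; a pose out of reach is approached as far as the arm can. A call with a gripper value outside its range is refused whole. "claw" is the finger opening in m, from 0 to 0.0854, set as the call begins (left out, the last holds). The fingers move at their own pace and stop on an object; "grip_force" is the grip in N (left out, the last holds). Time passes only in rows, so rows that repeat a pose let the fingers close. It gives the time, the measured TCP pose, the force, the opening and the grip force at its end, in the units of the state.
- r.sense(): the state, without advancing time (a new reading comes with each control period).
- r.grab_frame(name): name is "scene" or "top" or "wrist"; returns the picture (400x640x3 uint8, blue, green, red); there is no depth.
- r.camera_info(name): a dict with "fx", "fy", "cx", "cy" (pixels), "pose" (4x4, takes a point from camera to world coordinates); the wrist camera has in their place "hand_eye" (4x4, takes a point from camera to tool coordinates, whose origin is the TCP and whose axes are the flange's). Camera axes: x right, y down, z forward; pixel columns grow to the right and rows downward; lengths in mm; the calibration is good to about 2 mm. A picture is of the moment at which its call begins: read the wrist's pose just before it. camera_info takes no time and is no camera call.
- r.sign_off(): hands the job in; it is judged then, once.
Trained networks look in the newest picture that a camera, given by its name, has taken for a name from the list of things; names that differ only in an ending like _2 or _b are one class to them, and where a whole thing is asked for, a point or a joint stands for the part that bears it (a point fixed in the world has none). Each returns a list of dicts, best first, with "p" (0 to 1); they miss things now and then, are a little off and sometimes report something else, mostly with a low value. They report only what shows in the picture. A call takes as long as a camera call. They do not tell look-alikes from the thing itself.
- r.recognise(thing, camera): "box" ([left, top, right, bottom] in pixels, round what is visible of it).
- r.cut_out(thing, camera): "mask" (400x640 bool, what is visible of it) and "box" ([left, top, right, bottom] in pixels, round what is visible of it).
The state is a dict: "clock": time; "qpos": joint angles; "qvel": joint speeds; "joint_efforts": joint torques, N m; "eef_pos": TCP position; "tcp_rot": TCP orientation; "contact_force": force on the tool from outside, world axes, zero at the start; "wrist_torque": the same for the moment, N m; "opening": opening from 0.0 (shut) to 1.0 (fully open); "grasp_force": force on a finger pad.
Only numpy, scipy, OpenCV 4.12 (cv2) and the standard library are available. Lean on these libraries where they do the work, as an engineer would, in place of code of your own. Each camera call takes 0.05 s, during which the arm holds its last target. There are 200 camera calls.

## Task

Take the depth gauge rod from its wooden rest, slide it down the guide tube on the slanted grinder gear case until you feel its collar stop against the tube's end (gently, do not ram it), and keep it pressed there for a moment. Draw it right out again and finish still holding the rod in the gripper, still and level, with its tip about 80 mm above the middle of the black rubber pad and the rod touching nothing else, so that I can read the rub marks. Leave the other things on the table where they lie.

Things in the scene. Friction and masses are not known exactly. Their poses are not given: they have to be found in the camera images.
- cradle: Steel cradle screwed to the table that holds the grinder and its guide tube: base plate 200 x 110 x 12 mm. Origin on the table under the grinder; z up. The steel tube (28 mm outside, 14 mm bore, rigid) sticks out 30 to 45 mm beyond the gear case's end; how far differs each time and is not told, so feel for the stop. The bore is free to 70 mm below the tube's end.
- rod: Depth gauge rod, about 0.13 kg: square aluminium handle 100 mm long, 14 x 14 mm; then a steel collar; then a round steel rod 8 mm thick, 70 mm long. Origin at the centre of the handle, where to grip; x along the rod to the tip (collar's stopping face at 58 mm, tip at 128 mm). It starts level in its rest, axis 52 mm above the table, tip roughly towards the robot, and lifts straight up out of it.
- collar: The collar, part of the rod: steel disc 24 mm across, 8 mm thick. Origin on the rod's axis at its handle-side face, 50 mm from the handle's centre; axes as the rod's, so its stopping face is at x = 8 mm. It presses on the end of the guide tube when the rod is fully in.
- rod_tip (a point): The end of the gauge rod's tip, on its axis; axes as the rod's. The last 8 mm taper from 8 to 4 mm across.
- rest: Plywood rest of the rod, screwed down, left or right (the grinder on the other side): base plate 190 x 60 x 8 mm and two notched posts 10 mm thick, one under the handle's end at x = -42 mm (59 mm high), one under the thin rod at x = 92 mm (62 mm high); free room between them. Origin on the table under the handle's centre; x towards the rod's tip; plate from x = -65 to 125 mm.
- gearcase: Gear case of the slanted grinder: green cylinder 60 mm across, 80 mm long, black motor body 68 mm across and 45 mm long below it. Origin at the centre of its upper flat end, 130 mm above the table; z is the axis of the bore and guide tube, outward and up: 40 degrees above the horizontal, roughly away from the robot. The rod goes in along -z, down and back towards the robot.
- pad: The black rubber inspection pad, 90 x 90 mm, 6 mm thick, fixed on the table. Origin at the middle of its underside, z up.
- driver_a: Bystander, leave alone: blue-handled screwdriver lying beyond the pad.
- driver_b: Bystander, leave alone: red-handled screwdriver lying at the left.
- spanner: Bystander, leave alone: steel open spanner lying at the far left.
- shell: Bystander, leave alone: open green half of a tool housing, 150 x 55 x 28 mm, at the far right.
- bearing: Bystander, leave alone: small steel ball bearing, 32 mm across and 10 mm thick, lying flat beyond the pad.
- jar: Bystander, leave alone: small clear jar with a lid, 56 mm across and 60 mm high, at the left.
- thandle: Bystander, leave alone: yellow T-handled driver lying at the right.
Mind the look-alikes: they are no part of the job. There is more than one size of the rod; the job needs the smaller.

How it is judged:
By the outcome, as a careful person would: the job done as asked, in the order asked, and still so for the second after the job is handed in, while the arm keeps its last pose, push and grip.
It also fails if it takes over 54 s, if anything falls off the work surface, if the arm or the gripper's body presses on something with over 40 N, if the wrist force passes 120 N, or if a joint passes its speed limit or range.

## Working session

There is one attempt and no reset: what is moved stays moved. The work goes in short steps, Python scripts to look and compute and a tool call to move; the robot and the scene stay as the last step left them, time stands still between calls to the robot, and variables do not carry over. Pictures are saved under pics/ and viewed, at most 10 in all, crops included, and the job is handed in when it is done.

Besides the shell and the picture viewer there is one more tool, called as a command line: name --argument value ..., lists and objects as JSON in quotes. carry_out: Moves the arm, as the interface text tells. Its arguments: {"type":"object","properties":{"delta_pos":{"type":"array","items":{"type":"array","items":{"type":"number"}}},"rot":{"type":"array","items":{"type":"array","items":{"type":"number"}}},"claw":{"type":"number"},"grip_force":{"type":"number"}},"required":["delta_pos","rot"]}

```bash
mkdir -p pics; ls; python3 - <<'E'
from rig import r
import cv2,numpy as np
print(r.sense()); print(r.tips_ahead)
for c in("scene","top"):
    f=r.grab_frame(c); cv2.imwrite(f"pics/{c}0.png",f); i=r.camera_info(c); print(c,i)
    for t in("rod","rest","gearcase","pad","cradle","collar"):
        print(t,[(np.round(d["box"]).tolist(),round(d["p"],2)) for d in r.recognise(t,c)][:4])
print(r.camera_info("wrist"))
E
```

```text
pics
{'clock': 0.0, 'qpos': array([-1.21537985e+00,  3.53634501e-01,  1.63412106e+00, -5.92426797e-06,
        1.15520842e+00, -2.40239259e-03]), 'qvel': array([-0.0001315 , -0.00139606, -0.00029788, -0.00185142,  0.00011605,
       -0.00126487]), 'joint_efforts': array([ 3.71615170e-03, -6.05249405e+01, -3.42069340e+01,  4.13323323e-04,
        9.42733604e-03, -5.78071990e-07]), 'eef_pos': array([ 218.74027318, -585.00659839,  255.57577861]), 'tcp_rot': array([-3.14022132e+00,  2.12223848e-06,  3.57821264e-01]), 'contact_force': array([-0.12666707, -0.56925615,  0.44574644]), 'wrist_torque': array([ 0.0234811 ,  0.01021289, -0.00871244]), 'grasp_force': 0.0, 'opening': 1.0049946937874703}
25.0
scene {'fx': 503.0764888684181, 'fy': 503.0764888684181, 'cx': 325.27770348532505, 'cy': 199.44452404501928, 'pose': array([[ 6.84559759e-01,  6.30039404e-01, -3.66644632e-01,
         9.96182982e+02],
       [ 7.28888275e-01, -5.84717724e-01,  3.56127879e-01,
        -5.00548788e+02],
       [ 9.99098199e-03, -5.11033788e-01, -8.59502558e-01,
         1.30321286e+03],
       [ 0.00000000e+00,
[... 929 characters left out ...]
, 322.0], 0.67)]
rest [([381.0, 173.0, 432.0, 244.0], 0.84)]
gearcase [([213.0, 190.0, 244.0, 246.0], 0.68)]
pad [([301.0, 180.0, 339.0, 215.0], 0.59)]
cradle [([209.0, 189.0, 256.0, 257.0], 0.58)]
collar [([447.0, 304.0, 453.0, 316.0], 0.44)]
{'fx': 308.0277107530498, 'fy': 308.0277107530498, 'cx': 314.55014395531117, 'cy': 198.64940564798079, 'hand_eye': array([[-1.43113195e-04, -9.51569941e-01, -3.07432311e-01,
         7.92162276e+01],
       [ 9.99999990e-01, -1.36607745e-04, -4.26805165e-05,
         4.49811672e-01],
       [-1.38413816e-06, -3.07432314e-01,  9.51569951e-01,
        -1.17817171e+02],
       [ 0.00000000e+00,  0.00000000e+00,  0.00000000e+00,
         1.00000000e+00]])}
```

```bash
python3 - <<'E'
import cv2
a=cv2.imread("pics/scene0.png"); b=cv2.imread("pics/top0.png")
cv2.imwrite("pics/s1.png",cv2.resize(a[60:360,80:480],(800,600),interpolation=cv2.INTER_CUBIC))
cv2.imwrite("pics/t1.png",cv2.resize(b[100:370,160:520],(800,600),interpolation=cv2.INTER_CUBIC))
E
```

```text
(no output)
```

View pics/s1.png

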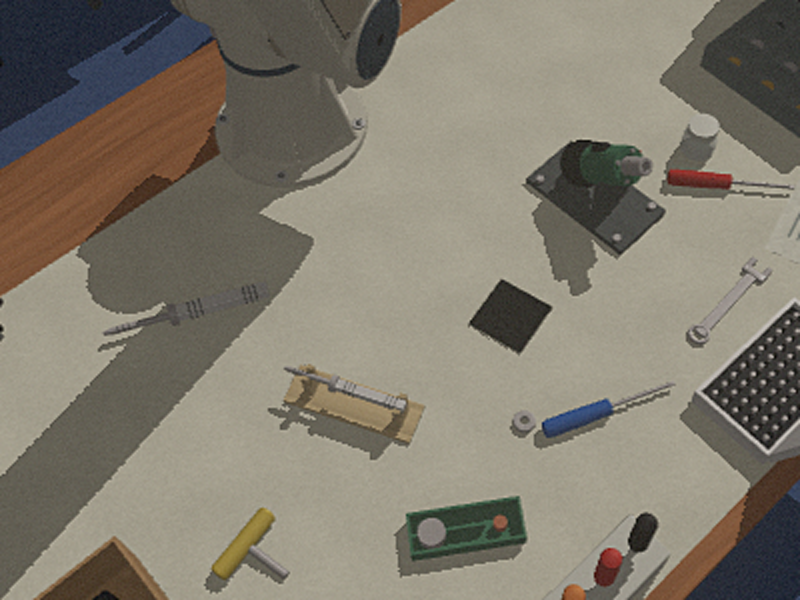

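View pics/t1.png

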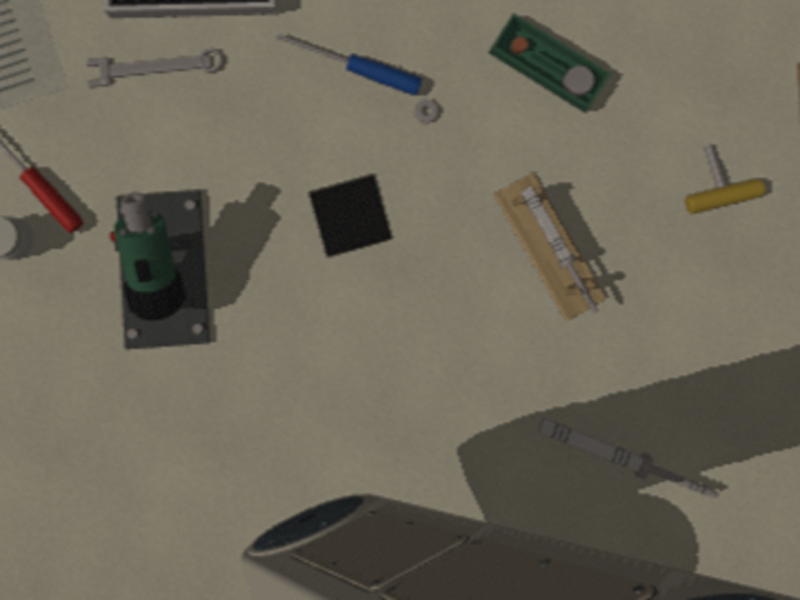

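The rod in the plywood rest, at scene px (222–284, 244–267), is the smaller one and matches the text. The look-alike is the larger rod lying loose on the table at scene (133–213, 199–227), in shadow. Next I triangulate the rod and tube from both views.

```bash
cat > h.py <<'E'
import numpy as np,cv2
from rig import r
from scipy.spatial.transform import Rotation as R
from scipy.optimize import least_squares
def T_tool():
    s=r.sense(); T=np.eye(4); T[:3,:3]=R.from_euler('xyz',s['tcp_rot']).as_matrix(); T[:3,3]=s['eef_pos']; return T
def cam(n,T=None):
    i=r.camera_info(n); P=i['pose'] if 'pose' in i else (T if T is not None else T_tool())@i['hand_eye']
    return np.array([[i['fx'],0,i['cx']],[0,i['fy'],i['cy']],[0,0,1]]),P
def proj(c,p):
    K,P=c; q=(np.atleast_2d(p)-P[:3,3])@P[:3,:3]; q=q@K.T; return q[:,:2]/q[:,2:]
def ray(c,uv):
    K,P=c; d=P[:3,:3]@np.linalg.solve(K,[*uv,1]); return P[:3,3],d/np.linalg.norm(d)
def onz(c,uv,z):
    o,d=ray(c,uv); return o+d*(z-o[2])/d[2]
def tri(cs,uvs):
    A=np.zeros((3,3));b=np.zeros(3);L=[ray(c,u) for c,u in zip(cs,uvs)]
    for o,d in L:
        M=np.eye(3)-np.outer(d,d);A+=M;b+=M@o
    p=np.linalg.solve(A,b); return p,[np.linalg.norm(np.cross(p-o,d)) for o,d in L]
E
python3 - <<'E'
from h import *
np.set_printoptions(precision=1,suppress=True)
t,s=cam("top"),cam("scene")
for n,a,b in [("tip",(428.6,239),(222.5,244)),("hend",(397.6,184.6),(283,262)),("tube",(220,189),(402.5,142)),("bearing",(352.5,149.8),(342,271))]: print(n,tri([t,s],[a,b]), onz(t,a,52))
for c in("top","scene"):
    m=r.cut_out("pad",c)
    if not m: print(c,"none"); r.grab_frame(c); m=r.cut_out("pad",c)
    M=m[0]['mask']; v,u=np.nonzero(M); print(c,"pad",onz(cam(c),(u.mean(),v.mean()),6),m[0]['p'],M.sum())
E
```

```text
tip (array([ 374.2, -287.4,   53.9]), [np.float64(1.4071146360117883), np.float64(1.4071146360117777)]) [ 373.2 -289.    52. ]
hend (array([ 528.7, -204.5,   61. ]), [np.float64(3.6276476106352398), np.float64(3.6276476106351363)]) [ 527.2 -208.9   52. ]
tube (array([517.7, 264.6, 157.5]), [np.float64(1.198785657150159), np.float64(1.1987856571501474)]) [528.1 287.8  52. ]
bearing (array([640. , -88.1,   3.8]), [np.float64(2.565099426685056), np.float64(2.56509942668494)]) [629.  -85.8  52. ]
top pad [503.9  14.    6. ] 0.61 973
scene pad [507.2  15.4   6. ] 0.96 846
```

```bash
cat >> h.py <<'E'
def Rt(yaw,tilt=0):
    "tool x at heading yaw raised by tilt deg, tool pointing down/forward"
    return (R.from_euler('z',yaw,degrees=True)*R.from_euler('y',-tilt,degrees=True)*R.from_euler('x',180,degrees=True)).as_matrix()
def go(p,Rm):
    "delta_pos (m), rot (deg) from the present pose"
    T=T_tool(); d=T[:3,:3].T@(np.asarray(p)-T[:3,3])/1000; w=R.from_matrix(T[:3,:3].T@Rm).as_rotvec(degrees=True)
    print("delta",d.round(4),"rot",w.round(2),"len",np.linalg.norm(d).round(3))
E
python3 -c "
from h import *
go([485,-230,190],Rt(27.7))"
```

```text
delta [ 0.3737 -0.2397  0.0663] rot [-0.   0.  -7.2] len 0.449
```

carry_out --delta_pos '[[0.374,-0.24,0.066],[0.374,-0.24,0.066],[0.374,-0.24,0.066],[0.374,-0.24,0.066],[0.374,-0.24,0.066],[0.374,-0.24,0.066],[0.374,-0.24,0.066],[0.374,-0.24,0.066]]' --rot '[[0,0,-7.2],[0,0,-7.2],[0,0,-7.2],[0,0,-7.2],[0,0,-7.2],[0,0,-7.2],[0,0,-7.2],[0,0,-7.2]]' --claw 0.05 --grip_force 40

```text
clock: 1.8
eef_pos: [486.7, -226.8, 189.8]
tcp_rot: [-3.141, -0.0, 0.487]
contact_force: [-0.9, -0.2, 0.8]
opening: 0.587
grasp_force: 0.0
```

```bash
python3 - <<'E'
from h import *
np.set_printoptions(precision=1,suppress=True)
T=T_tool(); print(T[:3,3], r.sense()['qvel'].round(3)); f=r.grab_frame("wrist"); cv2.imwrite("pics/w1.png",f); np.save("Tw1",T)
for t in("rod","collar","rod_tip"):
  for d in r.cut_out(t,"wrist"):
    v,u=np.nonzero(d['mask']); print(t,d['box'],round(d['p'],2),len(u),u.mean(),v.mean())
E
```

```text
[ 486.7 -226.8  189.8] [ 0.1  0.  -0.  -0.  -0.   0.1]
rod [302.9, 136.6, 327.7, 318.1] 0.96 2797 312.00822309617445 219.78190918841617
collar [299.2, 246.3, 326.4, 261.5] 0.72 292 312.291095890411 255.58904109589042
rod_tip [298.7, 139.9, 322.1, 322.3] 0.82 2700 312.06074074074075 218.79444444444445
rod_tip [204.8, 360.8, 205.9, 369.9] 0.39 40 205.475 366.625
```

View pics/w1.png

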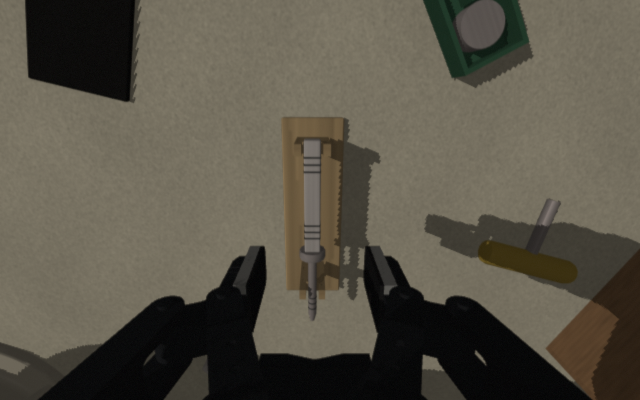

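The view shows the small rod seated in its rest: handle end at (312,139), collar at (312,255), tip at (312,319). It is the rod meant, because it sits on the plywood posts.

```bash
python3 - <<'E'
from h import *
np.set_printoptions(precision=1,suppress=True)
T=np.load("Tw1.npy");c=cam("wrist",T)
e=onz(c,(312,139),59);k=onz(c,(312,248),59);t=onz(c,(312.2,319.5),52)
d=t-e;print(e,k,t,np.linalg.norm(d[:2]),np.degrees(np.arctan2(-d[1],-d[0])))
u=-(d/np.linalg.norm(d)); cen=(e-50*u + t+128*u)/2; print(cen)
cen[2]=46  # predicted TCP z +6 grasp -> grasp point
go([cen[0],cen[1],110],Rt(np.degrees(np.arctan2(u[1],u[0]))))
E
```

```text
[ 529.1 -202.4   59. ] [ 443.8 -247.3   59. ] [ 370.7 -286.    52. ] 179.1306569506238 27.80215546122347
[ 484.4 -226.    57. ]
delta [ 0.  -0.   0.1] rot [ 0.   0.  -0.1] len 0.081
```

carry_out --delta_pos '[[-0.0015,-0.0015,0.06],[-0.0015,-0.0015,0.08],[-0.0015,-0.0015,0.08],[-0.0015,-0.0015,0.08]]' --rot '[[0,0,0],[0,0,0],[0,0,0],[0,0,0]]'

```text
clock: 2.5
eef_pos: [483.4, -230.2, 111.4]
tcp_rot: [3.14, -0.001, 0.482]
contact_force: [0.4, 0.4, 0.3]
opening: 0.586
grasp_force: 0.0
```

```bash
python3 - <<'E'
from h import *
T=T_tool(); np.save("Tw2",T); print(T[:3,3].round(2),r.sense()['qvel'].round(3)); f=r.grab_frame("wrist"); cv2.imwrite("pics/w2.png",f)
cv2.imwrite("pics/w2c.png",cv2.resize(f[50:400,180:460],None,fx=1.7,fy=1.7))
for t in("rod","collar"):
  for d in r.cut_out(t,"wrist"):
    v,u=np.nonzero(d['mask']); print(t,np.round(d['box']),round(d['p'],2),[ (int(q),u[v==q].mean()) for q in range(v.min()+3,v.max(),25)])
E
```

```text
[ 483.39 -230.25  111.37] [ 0.011 -0.011 -0.005  0.002 -0.002  0.002]
rod [292. 144. 327. 358.] 0.56 [(149, np.float64(308.0)), (174, np.float64(308.5)), (199, np.float64(307.5)), (224, np.float64(308.5)), (249, np.float64(308.5)), (274, np.float64(309.0)), (299, np.float64(309.0)), (324, np.float64(309.5)), (349, np.float64(309.5))]
collar [289. 292. 326. 319.] 0.73 [(294, np.float64(307.54545454545456))]
```

View pics/w2c.png

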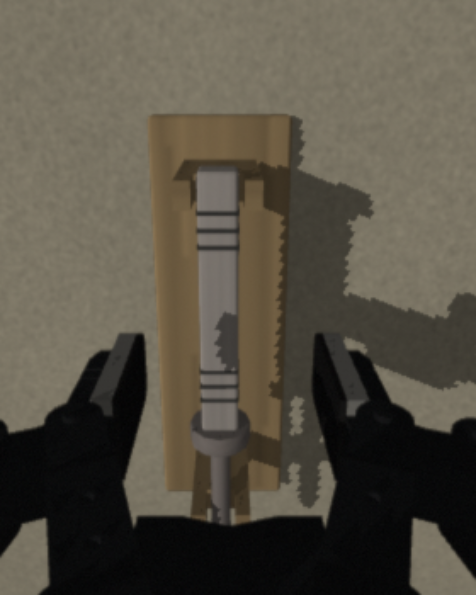

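```bash
python3 - <<'E'
from h import *
np.set_printoptions(precision=2,suppress=True)
c1=cam("wrist",np.load("Tw1.npy"));c2=cam("wrist",np.load("Tw2.npy"))
print(tri([c1,c2],[(312,139),(307.6,149)])); print(tri([c1,c2],[(312,248),(308.8,302)]))
e=onz(c2,(307.6,149),59);k=onz(c2,(308.8,302),59);print(e,k,np.linalg.norm(e-k),np.degrees(np.arctan2(*(e-k)[1::-1])),(e+k)/2)
m=(e+k)/2
go([m[0],m[1],46],Rt(np.degrees(np.arctan2(*(e-k)[1::-1]))))
E
```

```text
(array([ 530.18, -202.13,   68.27]), [np.float64(0.15660318426655792), np.float64(0.15660318426647665)])
(array([ 450.72, -243.97,   74.14]), [np.float64(0.11085765955646966), np.float64(0.11085765955652072)])
[ 528.84 -202.77   59.  ] [ 440.73 -248.96   59.  ] 99.48810191083625 27.6662092775336 [ 484.78 -225.87   59.  ]
delta [ 0.   -0.    0.07] rot [ 0.11 -0.08  0.01] len 0.066
```

carry_out --delta_pos '[[0.0033,-0.0033,0.02],[0.0033,-0.0033,0.045],[0.0033,-0.0033,0.065],[0.0033,-0.0033,0.065],[0.0033,-0.0033,0.065]]' --rot '[[0,0,0],[0,0,0],[0,0,0],[0,0,0],[0,0,0]]'

```text
clock: 3.28
eef_pos: [485.1, -224.8, 46.3]
tcp_rot: [3.141, -0.001, 0.484]
contact_force: [0.1, -0.5, 0.1]
opening: 0.588
grasp_force: 0.0
```

carry_out --delta_pos '[[0,0,0],[0,0,0],[0,0,0],[0,0,0],[0,0,0],[0,0,0]]' --rot '[[0,0,0],[0,0,0],[0,0,0],[0,0,0],[0,0,0],[0,0,0]]' --claw 0.0 --grip_force 60

```text
clock: 4.03
eef_pos: [484.9, -224.8, 46.1]
tcp_rot: [3.141, -0.001, 0.484]
contact_force: [-0.6, 0.1, 5.8]
opening: 0.157
grasp_force: 58.2
```

I set the depth the wrong way round: the grasp point is 6 mm ahead of the TCP, so the TCP should be at z ≈ 58. I'll regrip 12 mm higher.

carry_out --delta_pos '[[0,0,0],[0,0,0],[0,0,-0.006],[0,0,-0.012],[0,0,-0.012],[0,0,-0.012]]' --rot '[[0,0,0],[0,0,0],[0,0,0],[0,0,0],[0,0,0],[0,0,0]]' --claw 0.04

```text
clock: 4.78
eef_pos: [484.5, -224.6, 57.4]
tcp_rot: [3.141, -0.0, 0.483]
contact_force: [0.2, -0.0, -0.3]
opening: 0.468
grasp_force: 0.0
```

carry_out --delta_pos '[[0,0,0],[0,0,0],[0,0,0],[0,0,0],[0,0,0]]' --rot '[[0,0,0],[0,0,0],[0,0,0],[0,0,0],[0,0,0]]' --claw 0.0 --grip_force 80

```text
clock: 5.4
eef_pos: [484.5, -224.5, 57.3]
tcp_rot: [-3.142, 0.0, 0.484]
contact_force: [-2.3, -0.4, 4.3]
opening: 0.147
grasp_force: 78.0
```

carry_out --delta_pos '[[0,0,-0.02],[0,0,-0.08],[0,0,-0.14],[0,0,-0.2],[0,0,-0.2],[0,0,-0.2]]' --rot '[[0,0,0],[0,0,0],[0,0,0],[0,0,0],[0,0,0],[0,0,0]]'

```text
clock: 6.15
eef_pos: [484.0, -224.3, 256.5]
tcp_rot: [-3.141, 0.0, 0.483]
contact_force: [-1.4, 0.5, -1.7]
opening: 0.147
grasp_force: 78.3
```

```bash
python3 - <<'E'
from h import *
T=T_tool(); print(T[:3,3].round(2),r.sense()['qvel'].round(3)); f=r.grab_frame("wrist")
w=f[90:400,180:460]
s=r.grab_frame("scene"); cv2.imwrite("pics/s3.png",np.hstack([cv2.resize(w,(400,443)),cv2.resize(s[100:300,200:380],(399,443))]))
E
```

```text
[ 484.01 -224.28  256.52] [-0.     0.026  0.02   0.     0.001 -0.   ]
```

View pics/s3.png

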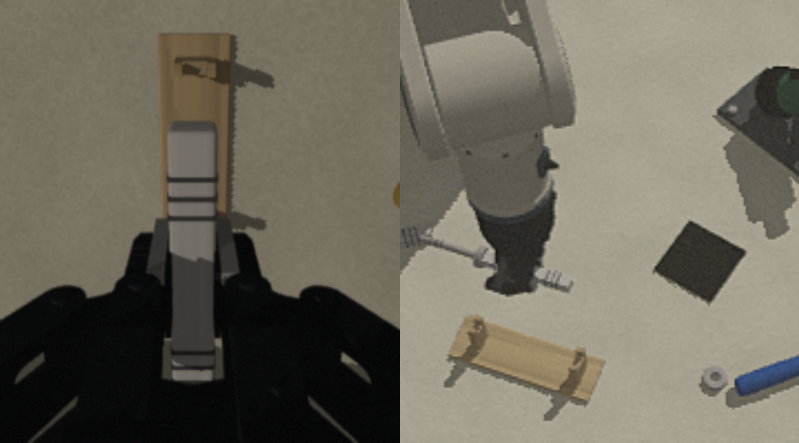

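```bash
python3 - <<'E'
from h import *
t=cam("top"); a=onz(t,(220,189),156); b=onz(t,(229.8,236),52)
az=np.degrees(np.arctan2(*(a-b)[1::-1])); print(a,b,az)
go([445,265,295],Rt(az,40))
E
```

```text
[517.05300533 264.02127203 156.        ] [396.54413496 262.10963617  52.        ] 0.908808462001042
delta [ 0.1932 -0.451  -0.0388] rot [-9.47 39.4  25.64] len 0.492
```

carry_out --delta_pos '[[0.193,-0.451,-0.039],[0.193,-0.451,-0.039],[0.193,-0.451,-0.039],[0.193,-0.451,-0.039],[0.193,-0.451,-0.039],[0.193,-0.451,-0.039],[0.193,-0.451,-0.039],[0.193,-0.451,-0.039]]' --rot '[[-9.5,39.4,25.6],[-9.5,39.4,25.6],[-9.5,39.4,25.6],[-9.5,39.4,25.6],[-9.5,39.4,25.6],[-9.5,39.4,25.6],[-9.5,39.4,25.6],[-9.5,39.4,25.6]]'

```text
clock: 7.25
eef_pos: [456.7, 103.6, 276.5]
tcp_rot: [3.124, -0.679, 0.027]
contact_force: [0.3, 0.4, -2.2]
opening: 0.15
grasp_force: 78.6
```

```bash
python3 - <<'E'
from h import *
print(r.sense()['qvel'].round(3),r.sense()['eef_pos'],r.sense()['tcp_rot'])
E
```

```text
[ 1.056  0.085 -0.059 -1.382  0.285  2.184] [456.67840413 103.5785809  276.46280328] [ 3.12376627 -0.67894886  0.02675922]
```

carry_out --delta_pos '[[0,0,0],[0,0,0]]' --rot '[[0,0,0],[0,0,0]]'

```text
clock: 7.5
eef_pos: [457.2, 103.0, 276.9]
tcp_rot: [3.122, -0.678, 0.03]
contact_force: [-0.5, -0.7, -2.2]
opening: 0.149
grasp_force: 78.7
```

```bash
python3 - <<'E'
from h import *
print(r.sense()['qvel'].round(3))
go([445,265,295],Rt(0.9,40))
E
```

```text
[-0.03  -0.009 -0.003  0.002  0.001  0.005]
delta [ 0.0057 -0.1619 -0.0218] rot [0.59 1.13 0.65] len 0.163
```

carry_out --delta_pos '[[0.0057,-0.162,-0.022],[0.0057,-0.162,-0.022],[0.0057,-0.162,-0.022],[0.0057,-0.162,-0.022],[0.0057,-0.162,-0.022],[0.0057,-0.162,-0.022]]' --rot '[[0.6,1.1,0.65],[0.6,1.1,0.65],[0.6,1.1,0.65],[0.6,1.1,0.65],[0.6,1.1,0.65],[0.6,1.1,0.65]]'

```text
clock: 8.25
eef_pos: [446.0, 263.3, 296.2]
tcp_rot: [-3.141, -0.699, 0.011]
contact_force: [0.0, -1.1, -1.1]
opening: 0.15
grasp_force: 78.9
```

```bash
python3 - <<'E'
from h import *
T=T_tool(); np.save("Tw4",T);print(r.sense()['qvel'].round(3)); f=r.grab_frame("wrist")
cv2.imwrite("pics/w4raw.png",f);cv2.imwrite("pics/w4.png",cv2.resize(f,(800,500)))
for c in("gearcase",):
  for d in r.recognise(c,"wrist"): print(c,np.round(d['box']),d['p'])
E
```

```text
[ 0.002 -0.004 -0.002 -0.005  0.     0.008]
gearcase [293. 326. 337. 356.] 0.57
gearcase [585. 110. 640. 172.] 0.42
```

View pics/w4.png

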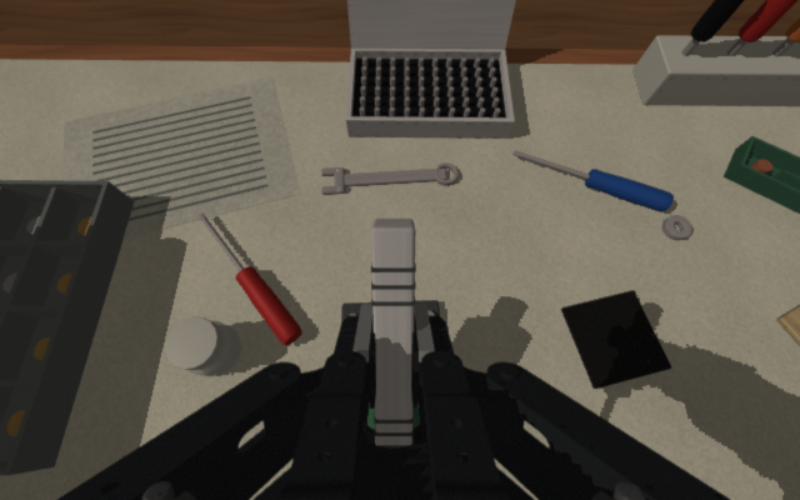

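The handle and fingers hide the tube from here; only a patch of green case shows at about (395,415). I'll look from both sides with the tool pointing down.

```bash
python3 -c "
from h import *
go([505,200,290],Rt(0,0))"
```

```text
delta [0.0402 0.0645 0.0424] rot [ -0.33 -40.12   0.64] len 0.087
```

carry_out --delta_pos '[[0.01,0.016,0.01],[0.02,0.032,0.02],[0.03,0.048,0.03],[0.04,0.0645,0.0424],[0.04,0.0645,0.0424],[0.04,0.0645,0.0424]]' --rot '[[0,-10,0],[0,-20,0],[0,-30,0],[-0.3,-40.1,0.6],[-0.3,-40.1,0.6],[-0.3,-40.1,0.6]]'

```text
clock: 9.1
eef_pos: [506.3, 200.3, 289.6]
tcp_rot: [-3.141, -0.001, -0.0]
contact_force: [0.4, -0.1, -1.0]
opening: 0.145
grasp_force: 78.8
```

```bash
python3 - <<'E'
from h import *
T=T_tool(); np.save("Tw5",T);print(r.sense()['qvel'].round(3)); f=r.grab_frame("wrist")
cv2.imwrite("pics/w5raw.png",f)
E
```

```text
[ 0.038 -0.038  0.06  -0.029 -0.052  0.031]
```

carry_out --delta_pos '[[0,-0.06,0],[0,-0.12,0],[0,-0.13,0],[0,-0.13,0],[0,-0.13,0],[0,-0.13,0]]' --rot '[[0,0,0],[0,0,0],[0,0,0],[0,0,0],[0,0,0],[0,0,0]]'

```text
clock: 9.9
eef_pos: [504.4, 330.5, 290.4]
tcp_rot: [-3.141, -0.001, 0.002]
contact_force: [0.2, -0.1, -2.2]
opening: 0.149
grasp_force: 79.0
```

```bash
python3 - <<'E'
from h import *
T=T_tool(); np.save("Tw6",T);print(T[:3,3],r.sense()['qvel'].round(3)); f=r.grab_frame("wrist")
cv2.imwrite("pics/w6raw.png",f)
a=cv2.imread("pics/w5raw.png")
A=cv2.resize(a[100:360,150:330],(400,578),interpolation=cv2.INTER_CUBIC);B=cv2.resize(f[100:360,300:480],(400,578),interpolation=cv2.INTER_CUBIC)
cv2.imwrite("pics/ab.png",np.hstack([A,B]))
E
```

```text
[504.38471313 330.46645549 290.37172634] [-0.     0.005 -0.006  0.003  0.002  0.   ]
```

View pics/ab.png

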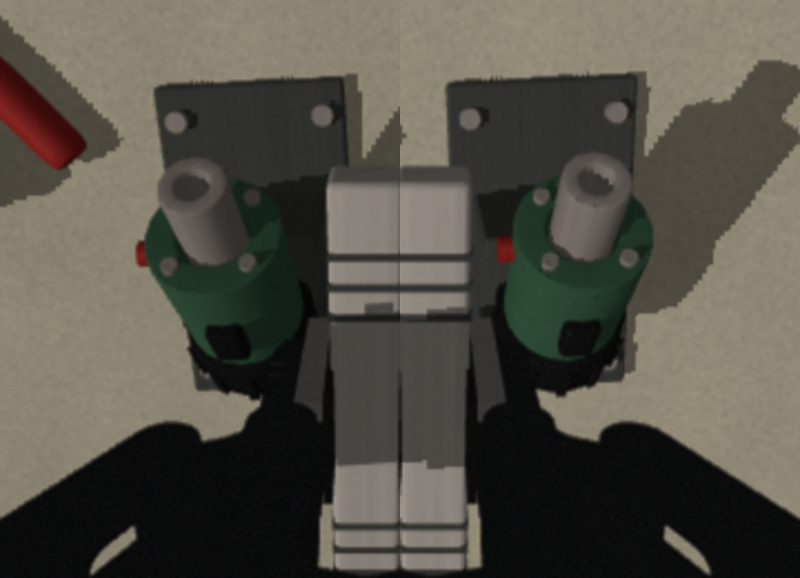

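The two side views show the tube clearly: the bore centre is at full px (236.4,184) in A and (388.6,183) in B, and the sides of the tube are sharp. I fit its position and azimuth from these.

```bash
cat > fit.py <<'E'
from h import *
np.set_printoptions(precision=2,suppress=True)
cA,cB=cam("wrist",np.load("Tw5.npy")),cam("wrist",np.load("Tw6.npy"))
a=lambda x,y:(150+x/2.2222,100+y/2.2222); b=lambda x,y:(300+(x-400)/2.2222,100+y/2.2222)
E=np.radians(40)
def ax(az,el=E): return np.array([np.cos(el)*np.cos(az),np.cos(el)*np.sin(az),np.sin(el)])
E
python3 - <<'E'
from fit import *
uA,uB=a(191.5,186),b(597,184)
C,res=tri([cA,cB],[uA,uB]); print("tube end",C,res)
for h in(a,b):
    c=cA if h is a else cB
    P=[(155,88),(345,78)] if h is a else [(447,84),(636,76)]
    q=[onz(c,h(*p),12) for p in P]; d=q[0]-q[1]; print("plate",q[0],q[1],np.linalg.norm(d),np.degrees(np.arctan2(-d[0],d[1])))
def f(p,out=0):
    az,el=p[0],E; o=[]
    for c,slope in((cA,23/59.),(cB,-.224)):
        q=proj(c,[C,C-25*ax(az,el)]); d=q[1]-q[0]; o.append(d[0]/d[1]-slope)
    return o
s=least_squares(f,[0.]); print("az",np.degrees(s.x),s.fun)
# flange: z=130
L=(C[2]-130)/np.sin(E); print("L",L, "tilt az for tube", )
go(C+ax(s.x[0])*(128+25),Rt(np.degrees(s.x[0]),40))
# overlay
ims=[cv2.imread("pics/w5raw.png"),cv2.imread("pics/w6raw.png")]; out=[]
A=ax(s.x[0]); n1=np.array([-np.sin(s.x[0]),np.cos(s.x[0]),0]); n2=np.cross(A,n1); th=np.linspace(0,2*np.pi,60)[:,None]
for im,c,x0 in((ims[0],cA,150),(ims[1],cB,300)):
    im=im[100:300,x0:x0+180]; big=cv2.resize(im,None,fx=2.2222*1,fy=2.2222,interpolation=cv2.INTER_CUBIC)
    for rad,t in((14,0),(7,0),(14,-L),(30,-L),(30,-L-80)):
        q=proj(c,C+t*A+rad*(np.cos(th)*n1+np.sin(th)*n2)); q=((q-[x0,100])*2.2222)
        cv2.polylines(big,[np.round(q*8).astype(np.int32)],True,(0,255,255),1,cv2.LINE_AA,3)
    out.append(big)
cv2.imwrite("pics/ov.png",np.hstack(out))
E
```

```text
tube end [516.49 266.94 153.35] [np.float64(0.5589148400260701), np.float64(0.5589148400259459)]
plate [536.92 320.5   12.  ] [542.52 211.81  12.  ] 108.82909446997631 2.9464604421077456
plate [537.31 321.98  12.  ] [542.   214.34  12.  ] 107.7445990519887 2.491357035801344
az [2.99] [ 0.06 -0.06]
L 36.32852864982359 tilt az for tube
delta [0.13 0.06 0.04] rot [ 0.99 39.93 -2.78] len 0.147
```

View pics/ov.png

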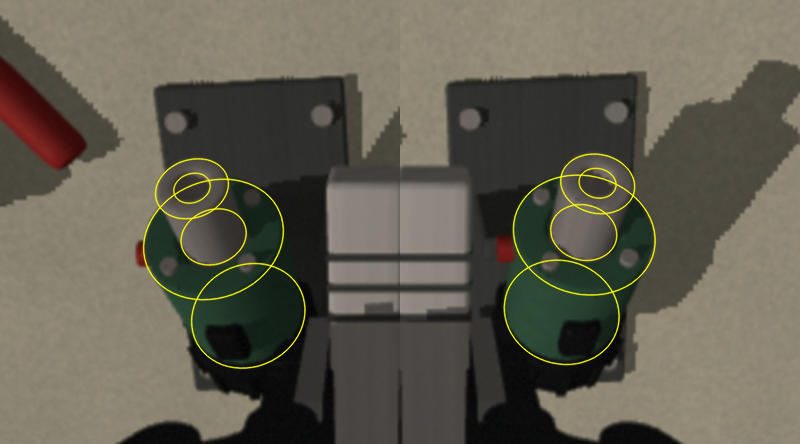

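The overlay fits the gear case, the tube base and the bore centre. It gives L = 36 mm, inside the 30–45 range. Next I go to a standoff above the axis.

```bash
python3 - <<'E'
from fit import *
np.set_printoptions(precision=4,suppress=True)
C=np.array([516.5,266.9,153.4]);A=ax(np.radians(2.8));Rm=Rt(2.8,40);z=Rm[:,2];print(A,Rm[:,0],z)
p=C+A*(128+25)-5.3*z; print(p)
go(p-60*z,Rm)
E
```

```text
[0.7651 0.0374 0.6428] [0.7651 0.0374 0.6428] [ 0.642   0.0314 -0.766 ]
[630.1622 272.459  255.8065]
delta [ 0.0871  0.0602 -0.0113] rot [ 0.92 39.93 -2.6 ] len 0.106
```

carry_out --delta_pos '[[0.035,0.015,-0.011],[0.06,0.035,-0.011],[0.087,0.06,-0.011],[0.087,0.06,-0.011],[0.087,0.06,-0.011],[0.087,0.06,-0.011],[0.087,0.06,-0.011]]' --rot '[[0.2,10,-0.7],[0.4,20,-1.3],[0.7,30,-2],[0.9,39.9,-2.6],[0.9,39.9,-2.6],[0.9,39.9,-2.6],[0.9,39.9,-2.6]]'

```text
clock: 10.82
eef_pos: [592.0, 271.7, 301.7]
tcp_rot: [-3.141, -0.697, 0.049]
contact_force: [1.2, 0.0, -0.7]
opening: 0.148
grasp_force: 79.1
```

```bash
python3 - <<'E'
from fit import *
np.set_printoptions(precision=4,suppress=True)
print(r.sense()['qvel'])
C=np.array([516.5,266.9,153.4]);A=ax(np.radians(2.8));Rm=Rt(2.8,40);z=Rm[:,2]
go(C+A*(128+20)-5.3*z,Rm)
E
```

```text
[-0.0005  0.0028 -0.0095 -0.0039 -0.0018  0.0058]
delta [-0.0052  0.0011  0.0597] rot [-0.01  0.06  0.  ] len 0.06
```

carry_out --delta_pos '[[0,0.001,0.02],[-0.005,0.001,0.04],[-0.005,0.001,0.06],[-0.005,0.001,0.06],[-0.005,0.001,0.06],[-0.005,0.001,0.06]]' --rot '[[0,0,0],[0,0,0],[0,0,0],[0,0,0],[0,0,0],[0,0,0]]'

```text
clock: 11.58
eef_pos: [626.3, 272.8, 252.6]
tcp_rot: [-3.141, -0.698, 0.05]
contact_force: [0.7, 1.4, -0.7]
opening: 0.138
grasp_force: 79.1
```

```bash
python3 - <<'E'
from fit import *
np.set_printoptions(precision=2,suppress=True)
C=np.array([516.5,266.9,153.4]);A=ax(np.radians(2.8));Rm=Rt(2.8,40);z=Rm[:,2]
T=T_tool(); h=T[:3,3]+5.3*T[:3,2]; tip=h-128*T[:3,0]; e=tip-C; s=e@A; print("gap",s,"lateral y,z tool",(e-s*A)@T[:3,1],(e-s*A)@T[:3,2],r.sense()['qvel'],T[:3,0]@A)
out=[]
for n,(u0,v0) in(("scene",(360,80)),("top",(180,130))):
    f=r.grab_frame(n);cv2.imwrite(f"pics/{n}7.png",f); c=cam(n)
    print(n,"tip",proj(c,tip),"C",proj(c,C),"coll",proj(c,h-54*T[:3,0]))
    out.append(cv2.resize(f[v0:v0+90,u0:u0+80],(400,450),interpolation=cv2.INTER_CUBIC))
cv2.imwrite("pics/pre.png",np.hstack(out))
E
```

```text
gap 20.023750559801478 lateral y,z tool -0.42520768073116055 -0.05064869656200802 [ 0. -0.  0. -0. -0.  0.] 0.9999997281406887
scene tip [[407.03 142.44]] C [[402.11 142.27]] coll [[425.95 143.5 ]]
top tip [[217.39 182.83]] C [[219.11 189.35]] coll [[211.34 157.38]]
```

View pics/pre.png

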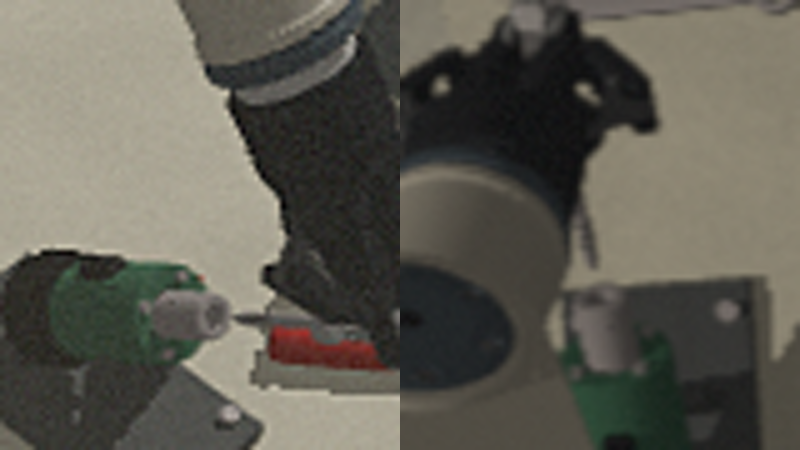

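In both views the rod tip lines up with the bore: scene tip (406.8,143.6) against bore (402.6,143.8), top tip (218.8,183) against bore (220,189.6). The relative error is about 1 mm or less, so I go in gently.

carry_out --delta_pos '[[-0.008,0,0],[-0.016,0,0],[-0.022,0,0],[-0.026,0,0],[-0.03,0,0],[-0.03,0,0]]' --rot '[[0,0,0],[0,0,0],[0,0,0],[0,0,0],[0,0,0],[0,0,0]]'

```text
clock: 12.42
eef_pos: [603.0, 271.5, 232.4]
tcp_rot: [3.141, -0.697, 0.051]
contact_force: [1.1, 0.5, -1.2]
opening: 0.149
grasp_force: 79.1
```

```bash
cat > st.py <<'E'
from h import *
np.set_printoptions(precision=2,suppress=True)
s=r.sense();T=T_tool();C=np.array([516.5,266.9,153.4]);a=np.array([.7651,.0374,.6428])
tip=T[:3,3]+5.3*T[:3,2]-128*T[:3,0];e=tip-C
print("t",s['clock'],"in",-(e@a),"lat y,z",(e@T[:3,1]).round(2),(e@T[:3,2]).round(2),"F tool",T[:3,:3].T@s['contact_force'],"M tool",T[:3,:3].T@s['wrist_torque'],s['grasp_force'])
E
python3 st.py
```

```text
t 12.425 in 10.833412908413857 lat y,z -0.19 0.29 F tool [ 0.05 -0.46  1.64] M tool [-0.03 -0.4   0.01] 79.08389568328857
```

carry_out --delta_pos '[[-0.006,0,0],[-0.012,0,0],[-0.018,0,0],[-0.024,0,0],[-0.03,0,0],[-0.03,0,0]]' --rot '[[0,0,0],[0,0,0],[0,0,0],[0,0,0],[0,0,0],[0,0,0]]'

```text
clock: 13.18
eef_pos: [581.9, 269.7, 217.8]
tcp_rot: [-3.141, -0.688, 0.052]
contact_force: [0.5, 0.6, -3.1]
opening: 0.153
grasp_force: 78.9
```

```bash
python3 st.py
```

```text
t 13.175 in 36.509620549674366 lat y,z 0.59 -2.84 F tool [-1.61 -0.53  2.73] M tool [ 0.21 -0.48  0.16] 78.87273788452148
```

carry_out --delta_pos '[[0,0,0],[0,0,0]]' --rot '[[0,0,0],[0,0,0]]'

```text
clock: 13.42
eef_pos: [582.2, 269.7, 217.9]
tcp_rot: [3.141, -0.688, 0.053]
contact_force: [0.7, 1.3, -3.1]
opening: 0.146
grasp_force: 78.9
```

```bash
python3 st.py; python3 -c "
from rig import r
s=r.sense();print(s['qpos'].round(3),s['qvel'].round(3),s['eef_pos'],s['tcp_rot'],s['joint_efforts'])"
```

```text
t 13.425 in 36.23232377077461 lat y,z 0.69 -2.72 F tool [-1.39 -1.29  2.92] M tool [ 0.2  -0.41  0.21] 78.91469120979309
[ 0.594  0.25   2.076 -1.045  0.388  3.017] [-0.001  0.002  0.001  0.001  0.001  0.001] [582.21380378 269.66969981 217.85355173] [ 3.14145505 -0.688109    0.05258315] [-8.92223418e-01 -4.92484546e+01 -2.95750129e+01 -1.79354131e+00
  1.90990709e-02 -1.91245372e-01]
```

Joint 6 is at its limit (3.017), so the arm can't follow further in this attitude. The rod is round in the bore, so I can roll the gripper about the rod axis instead. I need a wrist model to pick the roll direction.

```bash
cat > kin.py <<'E'
from h import *
np.set_printoptions(precision=3,suppress=True)
r3=lambda seq,v:R.from_euler(seq,v)
def fkR(q,c): return (r3('z',q[0])*r3('y',q[1]+q[2])*r3('z',q[3])*r3('y',q[4])*r3('z',q[5]+c)).as_matrix()
def wrist(q,g):
    a1,h,L1,L2,e=g; s=q[1]+q[2]
    rad=a1+L1*np.sin(q[1])+L2*np.sin(s)+e*np.cos(s); z=h+L1*np.cos(q[1])+L2*np.cos(s)-e*np.sin(s)
    return np.array([rad*np.cos(q[0]),rad*np.sin(q[0]),z])
Q=[np.array([-1.21537985,.353634501,1.63412106,0,1.15520842,-.00240239]),r.sense()['qpos']]
P0=np.array([218.74,-585.007,255.576]);R0=R.from_euler('xyz',[-3.14022132,0,.357821264]).as_matrix()
T=T_tool(); Ts=[(P0,R0),(T[:3,3],T[:3,:3])]
A=r3('z',Q[0][0]).as_matrix()@r3('y',Q[0][1]+Q[0][2]).as_matrix()@r3('y',Q[0][4]).as_matrix()
W=A.T@R0; c=np.arctan2(W[1,0],W[0,0])-Q[0][5]
E
cat > k2.py <<'E'
from kin import *
print("c",c,"check\n",fkR(Q[1],c)-T[:3,:3])
g0=np.array([0,300,450,450,0,250.])
def f(g):
    o=[]
    for q,(p,Rm) in zip(Q,Ts): o+=list(wrist(q,g[:5])+g[5]*Rm[:,2]-p)
    return np.r_[np.array(o)/1, (g-g0)/np.array([60,150,150,150,60,60])]
s=least_squares(f,g0); g=s.x; print("g",g,s.fun[:6])
C=np.array([516.5,266.9,153.4]);a=np.array([.7651,.0374,.6428]);Rm0=Rt(2.8,40)
for ph in(0,-40,-30,-20,20,30,40):
  for ins in(36,70):
    Rm=R.from_rotvec(a*np.radians(ph)).as_matrix()@Rm0
    p=C+a*(128-ins)-5.3*Rm[:,2]
    def h(q): return np.r_[(wrist(q,g[:5])+g[5]*Rm[:,2]-p)/100,(fkR(q,c)-Rm).ravel()]
    k=least_squares(h,Q[1]); print(ph,ins,k.x,"z",Rm[:,2],"err",np.abs(k.fun).max().round(4))
E
python3 k2.py
```

```text
c 1.5707939318509325 check
 [[-0.  0.  0.]
 [ 0.  0.  0.]
 [-0.  0. -0.]]
g [  7.106 290.268 561.164 487.774  55.498 312.822] [-1.419 -0.483  0.027 -0.023  0.103 -0.027]
0 36 [ 0.597  0.255  2.079 -1.09   0.388  3.066] z [ 0.642  0.031 -0.766] err 0.0
0 70 [ 0.628  0.263  2.139 -1.245  0.381  3.257] z [ 0.642  0.031 -0.766] err 0.0
-40 36 [ 0.838  0.556  1.749 -1.005  1.254  3.172] z [ 0.523 -0.618 -0.587] err 0.0
-40 70 [ 0.868  0.566  1.799 -1.006  1.24   3.239] z [ 0.523 -0.618 -0.587] err 0.0
-30 36 [ 0.808  0.463  1.844 -1.027  1.059  3.164] z [ 0.58  -0.472 -0.663] err 0.0
-30 70 [ 0.839  0.473  1.896 -1.042  1.047  3.239] z [ 0.58  -0.472 -0.663] err 0.0
-20 36 [ 0.759  0.379  1.933 -1.052  0.851  3.148] z [ 0.62  -0.312 -0.72 ] err 0.0
-20 70 [ 0.792  0.388  1.988 -1.089  0.841  3.239] z [ 0.62  -0.312 -0.72 ] err 0.0
20 36 [ 0.364  0.233  2.159 -1.519 -0.139  3.331] z [ 0.587  0.371 -0.72 ] err 0.0
20 70 [ 0.384  0.242  2.224 -0.985 -0.15   2.807] z [ 0.587  0.371 -0.72 ] err 0.0
30 36 [ 0.241  0.27   2.167 -1.417 -0.399  3.135] z [ 0.532  0.527 -0.663] err 0.0
30 70 [ 0.254  0.282  2.232 -1.228 -0.411  2.939] z [ 0.532  0.527 -0.663] err 0.0
40 36 [ 0.132  0.335  2.153 -1.446 -0.649  3.065] z [ 0.46   0.666 -0.587] err 0.0
40 70 [ 0.137  0.351  2.217 -1.339 -0.66   2.935] z [ 0.46   0.666 -0.587] err 0.0
```

The orientation model is exact. With a roll of about +35° about the bore axis, the wrist sits at q4 ≈ 1.8 and q6 ≈ −0.2, well clear of its limits. It has to be reached from the tool-down attitude, going round the singularity. I withdraw first and then check the path in the model.

carry_out --delta_pos '[[0.008,0,0],[0.016,0,0],[0.024,0,0],[0.034,0,0],[0.044,0,0],[0.054,0,0],[0.064,0,0],[0.064,0,0]]' --rot '[[0,0,0],[0,0,0],[0,0,0],[0,0,0],[0,0,0],[0,0,0],[0,0,0],[0,0,0]]'

```text
clock: 14.42
eef_pos: [632.1, 272.1, 259.1]
tcp_rot: [3.141, -0.689, 0.052]
contact_force: [0.4, -0.5, -0.7]
opening: 0.147
grasp_force: 79.1
```

```bash
python3 st.py; cat > k3.py <<'E'
from kin import *
from scipy.spatial.transform import Slerp
Q0=np.array([0.594,.25,2.076,-1.045,.388,3.017]);P1=np.array([582.214,269.67,217.854]);R1=R.from_euler('xyz',[3.14145505,-.688109,.05258]).as_matrix()
qs=[Q[0],Q0,Q[1]];TS=[Ts[0],(P1,R1),Ts[1]]
g0=np.array([0,300,450,450,0,250.])
f=lambda g:np.r_[np.concatenate([wrist(q,g[:5])+g[5]*Rm[:,2]-p for q,(p,Rm) in zip(qs,TS)]),(g-g0)/np.array([60,150,150,150,60,60])]
g=least_squares(f,g0).x; print("g",g)
C=np.array([516.5,266.9,153.4]);a=np.array([.7651,.0374,.6428])
Rf=lambda ph:R.from_rotvec(a*np.radians(ph)).as_matrix()@Rt(2.8,40)
def ik(p,Rm,q): 
    k=least_squares(lambda q:np.r_[(wrist(q,g[:5])+g[5]*Rm[:,2]-p)/100,(fkR(q,c)-Rm).ravel()],q,bounds=([-2.63,-.92,.06,-1.3,0,-3.02],[2.63,2.1,2.66,4.44,2.69,3.02])); return k.x,np.abs(k.fun).max()
def path(p0,R0,p1,R1,q,n=8):
    S=Slerp([0,1],R.from_matrix([R0,R1]))
    for t in np.linspace(0,1,n+1):
        q,e=ik(p0+(p1-p0)*t,S(t).as_matrix(),q); print(t.round(2),q,e.round(3))
    return q
if __name__=="__main__":
    d0=np.array([600,270,320.]);q=path(T[:3,3],T[:3,:3],d0,Rt(0,0),Q[1],4)
    Rm=Rf(35);p=C+a*150-5.3*Rm[:,2]; q=path(d0,Rt(0,0),p-40*Rm[:,2],Rm,q); q=path(p-40*Rm[:,2],Rm,p,Rm,q,1); q=path(p,Rm,C+a*56-5.3*Rm[:,2],Rm,q,4)
    go(d0,Rt(0,0))
E
python3 k3.py
```

```text
t 14.425 in -28.59362501733239 lat y,z 0.89 -2.71 F tool [-0.16  0.56  0.79] M tool [ 0.01 -0.38  0.01] 79.07187938690186
g [ 12.935 305.333 548.676 487.755  59.044 312.823]
0.0 [ 0.543  0.249  1.955 -0.803  0.431  2.717] 0.0
0.25 [ 0.513  0.241  1.845 -0.392  0.623  2.316] 0.0
0.5 [ 0.482  0.26   1.728 -0.194  0.85   2.134] 0.0
0.75 [ 0.451  0.3    1.607 -0.079  1.079  2.042] 0.0
1.0 [ 0.423  0.355  1.486 -0.     1.301  1.994] 0.0
0.0 [ 0.423  0.355  1.486 -0.     1.301  1.994] 0.0
0.12 [0.399 0.305 1.572 0.042 1.16  1.923] 0.0
0.25 [0.372 0.26  1.657 0.101 1.02  1.834] 0.0
0.38 [0.34  0.223 1.739 0.185 0.883 1.717] 0.0
0.5 [0.304 0.196 1.818 0.308 0.753 1.558] 0.0
0.62 [0.264 0.179 1.893 0.489 0.64  1.337] 0.0
0.75 [0.221 0.176 1.962 0.747 0.559 1.035] 0.0
0.88 [0.175 0.187 2.025 1.071 0.531 0.659] 0.0
1.0 [0.128 0.215 2.079 1.396 0.569 0.278] 0.0
0.0 [0.128 0.215 2.079 1.396 0.569 0.278] 0.0
1.0 [0.172 0.291 2.048 1.494 0.531 0.198] 0.0
0.0 [0.172 0.291 2.048 1.494 0.531 0.198] 0.0
0.25 [0.177 0.293 2.095 1.581 0.526 0.101] 0.0
0.5 [ 0.182  0.298  2.141  1.673  0.525 -0.001] 0.0
0.75 [ 0.187  0.307  2.186  1.769  0.53  -0.106] 0.0
1.0 [ 0.193  0.319  2.23   1.866  0.54  -0.214] 0.0
delta [ 0.014  0.    -0.068] rot [ -1.01 -39.47   2.86] len 0.069
```

carry_out --delta_pos '[[0.01,0,-0.017],[0.014,0,-0.034],[0.014,0,-0.051],[0.014,0,-0.068],[0.014,0,-0.068],[0.014,0,-0.068]]' --rot '[[-0.2,-9.5,0.7],[-0.5,-19,1.4],[-0.7,-29,2.1],[-1,-39.5,2.9],[-1,-39.5,2.9],[-1,-39.5,2.9]]'

```text
clock: 15.18
eef_pos: [599.3, 270.0, 318.1]
tcp_rot: [3.14, 0.0, -0.001]
contact_force: [-0.2, -1.1, -1.7]
opening: 0.146
grasp_force: 79.1
```

```bash
python3 - <<'E'
from k3 import *
print(Q[1])
Rm=Rf(35);p=C+a*150-5.3*Rm[:,2]; go(p-40*Rm[:,2],Rm); print(p-40*Rm[:,2])
E
```

```text
g [ 12.025 308.311 546.909 489.638  59.365 312.84 ]
[ 0.422  0.356  1.491 -0.001  1.296  1.993]
delta [0.009 0.025 0.04 ] rot [ 34.62  37.94 -14.84] len 0.048
[608.71  245.393 278.246]
```

carry_out --delta_pos '[[0.001,0.003,0.005],[0.002,0.006,0.01],[0.003,0.009,0.015],[0.004,0.012,0.02],[0.005,0.015,0.024],[0.006,0.0165,0.027],[0.007,0.018,0.03],[0.007,0.018,0.03]]' --rot '[[4.3,4.7,-1.9],[8.7,9.5,-3.7],[13,14.2,-5.6],[17.3,19,-7.4],[20.8,22.8,-8.9],[23.4,25.6,-10],[26,28.4,-11.1],[26,28.4,-11.1]]'

```text
clock: 16.18
eef_pos: [603.9, 251.3, 287.6]
tcp_rot: [-2.701, -0.517, 0.08]
contact_force: [0.4, -0.5, -2.2]
opening: 0.144
grasp_force: 79.1
```

```bash
python3 - <<'E'
from k3 import *
print(Q[1],r.sense()['qvel'])
Rm=Rf(35);p=C+a*150-5.3*Rm[:,2]; go(p-40*Rm[:,2],Rm)
E
```

```text
g [  0.854 293.137 567.943 493.187  58.091 317.527]
[0.215 0.177 1.964 0.747 0.563 1.032] [ 0.013  0.001 -0.055 -0.077  0.034  0.102]
delta [-0.001  0.01   0.007] rot [ 8.68  9.71 -3.91] len 0.012
```

carry_out --delta_pos '[[0,0.0025,0.0018],[0,0.005,0.0035],[-0.0005,0.0075,0.005],[-0.001,0.01,0.007],[-0.001,0.01,0.007],[-0.001,0.01,0.007]]' --rot '[[2.2,2.4,-1],[4.3,4.8,-2],[6.5,7.3,-3],[8.7,9.7,-3.9],[8.7,9.7,-3.9],[8.7,9.7,-3.9]]'

```text
clock: 16.92
eef_pos: [610.8, 247.2, 280.3]
tcp_rot: [-2.529, -0.699, 0.05]
contact_force: [-0.1, -1.3, -0.7]
opening: 0.149
grasp_force: 79.1
```

```bash
python3 - <<'E'
from k3 import *
np.set_printoptions(precision=4,suppress=True)
print(Q[1],r.sense()['qvel'])
Rm=Rf(35);p=C+a*148-5.3*Rm[:,2]; go(p,Rm)
E
```

```text
g [ -1.049 292.161 570.171 494.4    58.02  318.2  ]
[0.1206 0.2178 2.0715 1.3882 0.5768 0.2809] [ 0.0002 -0.003  -0.0083  0.0181  0.0024 -0.025 ]
delta [-0.005   0.0015  0.0392] rot [-0.13 -0.02  0.07] len 0.039
```

carry_out --delta_pos '[[-0.001,0.0015,0.013],[-0.003,0.0015,0.026],[-0.005,0.0015,0.039],[-0.005,0.0015,0.039],[-0.005,0.0015,0.039],[-0.005,0.0015,0.039]]' --rot '[[0,0,0],[0,0,0],[0,0,0],[0,0,0],[0,0,0],[0,0,0]]'

```text
clock: 17.68
eef_pos: [627.4, 268.9, 252.4]
tcp_rot: [-2.528, -0.701, 0.049]
contact_force: [0.4, 0.5, -1.5]
opening: 0.146
grasp_force: 79.1
```

```bash
python3 st.py; python3 -c "
from k3 import *
np.set_printoptions(precision=4,suppress=True)
Rm=Rf(35);p=C+a*148-5.3*Rm[:,2]; go(p,Rm);print(T[:3,0]@a,r.sense()['qvel'])"
```

```text
t 17.675 in -20.529622317226856 lat y,z 0.45 -0.06 F tool [-0.67  0.46  1.41] M tool [-0.33 -0.42  0.01] 79.08836245536804
g [  0.814 298.308 565.121 494.871  59.356 318.167]
delta [-0.0005 -0.0002  0.0004] rot [-0.18 -0.15  0.1 ] len 0.001
0.999979600054598 [-0.0037 -0.0027 -0.      0.0018  0.0015 -0.0019]
```

Aligned to within 0.5 mm. Going in.

carry_out --delta_pos '[[-0.008,0,0],[-0.016,0,0],[-0.024,0,0],[-0.032,0,0],[-0.032,0,0]]' --rot '[[-0.2,-0.1,0],[-0.2,-0.1,0],[-0.2,-0.1,0],[-0.2,-0.1,0],[-0.2,-0.1,0]]'

```text
clock: 18.3
eef_pos: [602.1, 267.6, 230.6]
tcp_rot: [-2.532, -0.698, 0.05]
contact_force: [0.5, 0.1, -1.4]
opening: 0.145
grasp_force: 79.1
```

```bash
python3 st.py
```

```text
t 18.3 in 12.892915544728181 lat y,z 0.55 -0.15 F tool [-0.49  0.79  1.18] M tool [-0.3  -0.42 -0.  ] 79.08850908279419
```

carry_out --delta_pos '[[-0.006,0,0],[-0.012,0,0],[-0.018,0,0],[-0.024,0,0],[-0.03,0,0],[-0.03,0,0]]' --rot '[[0,0,0],[0,0,0],[0,0,0],[0,0,0],[0,0,0],[0,0,0]]'

```text
clock: 19.05
eef_pos: [579.4, 266.6, 211.5]
tcp_rot: [-2.532, -0.698, 0.05]
contact_force: [0.1, -0.3, -2.0]
opening: 0.144
grasp_force: 79.1
```

```bash
python3 st.py
```

```text
t 19.05 in 42.56057826793584 lat y,z 0.5 -0.1 F tool [-1.25  1.14  1.16] M tool [-0.33 -0.43  0.07] 79.08810496330261
```

carry_out --delta_pos '[[-0.005,0,0],[-0.01,0,0],[-0.015,0,0],[-0.018,0,0],[-0.02,0,0],[-0.021,0,0]]' --rot '[[0,0,0],[0,0,0],[0,0,0],[0,0,0],[0,0,0],[0,0,0]]'

```text
clock: 19.8
eef_pos: [563.9, 265.8, 198.4]
tcp_rot: [-2.532, -0.699, 0.05]
contact_force: [-0.5, 0.3, -1.4]
opening: 0.145
grasp_force: 79.1
```

```bash
python3 st.py
```

```text
t 19.8 in 62.84569802430105 lat y,z 0.53 -0.03 F tool [-1.27  0.16  0.77] M tool [-0.27 -0.42 -0.02] 79.08777952194214
```

carry_out --delta_pos '[[-0.001,0,0],[-0.002,0,0],[-0.003,0,0]]' --rot '[[0,0,0],[0,0,0],[0,0,0]]'

```text
clock: 20.18
eef_pos: [561.6, 265.6, 196.5]
tcp_rot: [-2.532, -0.699, 0.05]
contact_force: [0.9, 0.1, -1.4]
opening: 0.146
grasp_force: 79.1
```

```bash
python3 st.py
```

```text
t 20.175 in 65.85303179092773 lat y,z 0.56 -0.05 F tool [-0.23  0.87  1.42] M tool [-0.32 -0.38 -0.03] 79.08764719963074
```

carry_out --delta_pos '[[-0.001,0,0],[-0.002,0,0],[-0.003,0,0]]' --rot '[[0,0,0],[0,0,0],[0,0,0]]'

```text
clock: 20.55
eef_pos: [560.4, 265.6, 195.5]
tcp_rot: [-2.531, -0.701, 0.048]
contact_force: [4.6, -1.7, 2.4]
opening: 0.149
grasp_force: 79.2
```

```bash
python3 st.py
```

```text
t 20.55 in 67.37943376902228 lat y,z 0.54 0.07 F tool [ 5.02  2.16 -0.2 ] M tool [-0.41  0.63 -0.04] 79.15608644485474
```

Contact felt at about 67 mm (axial force rising to about 6 N, motion held). I press slightly more and hold.

carry_out --delta_pos '[[-0.001,0,0],[-0.0015,0,0],[-0.0015,0,0],[-0.0015,0,0],[-0.0015,0,0],[-0.0015,0,0],[-0.0015,0,0],[-0.0015,0,0]]' --rot '[[0,0,0],[0,0,0],[0,0,0],[0,0,0],[0,0,0],[0,0,0],[0,0,0],[0,0,0]]'

```text
clock: 21.55
eef_pos: [560.3, 265.6, 195.6]
tcp_rot: [-2.53, -0.703, 0.047]
contact_force: [7.0, -1.0, 5.1]
opening: 0.149
grasp_force: 79.2
```

```bash
python3 st.py
```

```text
t 21.55 in 67.36040495473914 lat y,z 0.51 0.15 F tool [ 8.57  1.44 -0.29] M tool [-0.46  0.86 -0.02] 79.21336770057678
```

carry_out --delta_pos '[[-0.001,0,0],[-0.0015,0,0],[-0.0015,0,0],[-0.0015,0,0],[-0.0015,0,0]]' --rot '[[0,0,0],[0,0,0],[0,0,0],[0,0,0],[0,0,0]]'

```text
clock: 22.18
eef_pos: [560.3, 265.6, 195.6]
tcp_rot: [-2.529, -0.705, 0.046]
contact_force: [9.2, -0.6, 7.7]
opening: 0.15
grasp_force: 79.3
```

```bash
python3 st.py
```

```text
t 22.175 in 67.4232224685282 lat y,z 0.48 0.27 F tool [11.98  0.88 -0.58] M tool [-0.57  1.44  0.01] 79.27048444747925
```

carry_out --delta_pos '[[0.006,0,0],[0.014,0,0],[0.022,0,0],[0.03,0,0],[0.038,0,0],[0.046,0,0],[0.054,0,0],[0.06,0,0]]' --rot '[[0,0,0],[0,0,0],[0,0,0],[0,0,0],[0,0,0],[0,0,0],[0,0,0],[0,0,0]]'

```text
clock: 23.18
eef_pos: [603.3, 267.8, 231.7]
tcp_rot: [-2.532, -0.7, 0.05]
contact_force: [-0.1, -0.2, -1.4]
opening: 0.15
grasp_force: 79.1
```

```bash
python3 st.py
```

```text
t 23.175 in 11.209968511733722 lat y,z 0.53 -0.03 F tool [-0.96  0.74  0.72] M tool [-0.33 -0.46 -0.04] 79.12789463996887
```

carry_out --delta_pos '[[0.01,0,0],[0.02,0,0],[0.03,0,0],[0.04,0,0],[0.045,0,-0.015],[0.045,0,-0.03],[0.045,0,-0.03]]' --rot '[[0,0,0],[0,0,0],[0,0,0],[0,0,0],[0,0,0],[0,0,0],[0,0,0]]'

```text
clock: 24.05
eef_pos: [622.0, 251.0, 279.8]
tcp_rot: [-2.532, -0.7, 0.05]
contact_force: [-0.2, 0.2, -2.0]
opening: 0.148
grasp_force: 79.1
```

```bash
python3 - <<'E'
from k3 import *
f=cv2.imread("pics/w4raw.png"); m=(f.max(2)<45).astype(np.uint8); n,l,st,ce=cv2.connectedComponentsWithStats(m)
i=[k for k in range(1,n) if 440<ce[k][0]<550 and 220<ce[k][1]<320 and st[k][4]>1000]
for k in i:
    (cx,cy)=ce[k]; print(st[k],ce[k],onz(cam("wrist",np.load("Tw4.npy")),(cx,cy),6))
    b=cv2.boxPoints(cv2.minAreaRect(np.argwhere(l==k)[:,::-1].astype(np.float32))); q=np.array([onz(cam("wrist",np.load("Tw4.npy")),x,6) for x in b]);print(q,q.mean(0))
d0=np.array([600,240,330.]); path(T[:3,3],T[:3,:3],d0,Rt(0,0),Q[1],6); go(d0,Rt(0,0))
E
```

```text
g [ -0.996 292.188 570.135 494.367  58.054 318.177]
[ 450  233   87   77 4230] [492.049 271.48 ] [501.161  19.142   6.   ]
[[534.972  73.349   6.   ]
 [571.85  -18.06    6.   ]
 [472.203 -34.761   6.   ]
 [441.052  49.676   6.   ]] [505.019  17.551   6.   ]
0.0 [0.13  0.234 2.05  1.385 0.568 0.291] 0.0
0.17 [0.181 0.197 1.98  0.949 0.544 0.793] 0.0
0.33 [0.231 0.186 1.897 0.568 0.625 1.23 ] 0.0
0.5 [0.277 0.198 1.805 0.317 0.771 1.529] 0.0
0.67 [0.318 0.228 1.707 0.163 0.944 1.723] 0.0
0.83 [0.352 0.273 1.605 0.065 1.127 1.856] 0.0
1.0 [0.381 0.33  1.502 0.    1.31  1.951] 0.0
delta [ 0.015 -0.022 -0.049] rot [-34.47 -38.04  14.88] len 0.056
```

carry_out --delta_pos '[[0.001,-0.002,-0.004],[0.002,-0.0035,-0.008],[0.004,-0.005,-0.012],[0.005,-0.007,-0.016],[0.006,-0.009,-0.021],[0.008,-0.011,-0.025],[0.009,-0.014,-0.03],[0.011,-0.016,-0.036]]' --rot '[[-2.8,-3,1.2],[-5.5,-6.1,2.4],[-8.3,-9.1,3.6],[-11.4,-12.6,4.9],[-14.5,-16,6.2],[-17.9,-19.8,7.7],[-21.4,-23.6,9.2],[-25.5,-28.1,11]]'

```text
clock: 25.05
eef_pos: [605.5, 243.2, 315.6]
tcp_rot: [-2.991, -0.174, 0.054]
contact_force: [0.6, 1.2, -1.5]
opening: 0.147
grasp_force: 79.0
```

carry_out --delta_pos '[[0,0,0]]' --rot '[[0,0,0]]'

```text
clock: 25.18
eef_pos: [606.9, 244.5, 316.0]
tcp_rot: [-2.988, -0.178, 0.056]
contact_force: [-0.2, 0.1, -1.6]
opening: 0.147
grasp_force: 79.1
```

```bash
python3 - <<'E'
from k3 import *
np.set_printoptions(precision=4,suppress=True)
print(Q[1]); go([633,16,250],Rt(0,0))
E
```

```text
g [  5.621 295.516 560.369 490.499  57.068 314.492]
[0.3325 0.2491 1.6607 0.1165 1.0222 1.7828]
delta [0.0013 0.2372 0.0314] rot [-9.05 -9.93  4.  ] len 0.239
```

carry_out --delta_pos '[[0,0.04,0.002],[0.001,0.09,0.008],[0.001,0.14,0.016],[0.001,0.19,0.024],[0.0013,0.237,0.0314],[0.0013,0.237,0.0314],[0.0013,0.237,0.0314]]' --rot '[[-3,-3.3,1.3],[-6,-6.6,2.7],[-9.05,-9.9,4],[-9.05,-9.9,4],[-9.05,-9.9,4],[-9.05,-9.9,4],[-9.05,-9.9,4]]'

```text
clock: 26.05
eef_pos: [631.3, 15.0, 249.5]
tcp_rot: [-3.141, 0.0, -0.002]
contact_force: [-0.4, 1.4, -1.2]
opening: 0.146
grasp_force: 79.1
```

```bash
python3 - <<'E'
from h import *
np.set_printoptions(precision=4,suppress=True)
print(r.sense()['qvel'])
T=T_tool(); np.save("Tw8",T); f=r.grab_frame("wrist"); cv2.imwrite("pics/w8.png",f)
c=cam("wrist",T)
for d in r.cut_out("pad","wrist")+r.cut_out("rod","wrist"): print(np.round(d['box']),d['p'])
go([633,16,91.3],Rt(0,0))
E
```

```text
[ 0.0217 -0.0074 -0.0116 -0.0066  0.0078  0.0088]
[273. 225. 342. 255.] 0.71
[299. 174. 333. 358.] 0.69
delta [ 0.0011 -0.0002  0.159 ] rot [ 0.01 -0.03 -0.03] len 0.159
```

carry_out --delta_pos '[[0.001,0,0.03],[0.001,0,0.07],[0.001,0,0.11],[0.001,0,0.14],[0.001,0,0.155],[0.001,0,0.159],[0.001,0,0.159],[0.001,0,0.159]]' --rot '[[0,0,0],[0,0,0],[0,0,0],[0,0,0],[0,0,0],[0,0,0],[0,0,0],[0,0,0]]'

```text
clock: 27.2
eef_pos: [633.6, 14.7, 92.3]
tcp_rot: [3.141, -0.002, -0.002]
contact_force: [-1.1, 0.3, -1.4]
opening: 0.149
grasp_force: 79.1
```

```bash
python3 - <<'E'
from h import *
np.set_printoptions(precision=2,suppress=True)
s=r.sense();T=T_tool();h=T[:3,3]+5.3*T[:3,2];tip=h-128*T[:3,0];print(tip,s['qvel'],s['contact_force'])
out=[]
for n,(u0,v0) in(("scene",(290,160)),("top",(270,90))):
    f=r.grab_frame(n);c=cam(n);print(n,"tip",proj(c,tip),"pad",proj(c,[505,16,6]))
    out.append(cv2.resize(f[v0:v0+120,u0:u0+100],(400,480),interpolation=cv2.INTER_CUBIC))
cv2.imwrite("pics/fin.png",np.hstack(out))
E
```

```text
[505.61  14.9   86.82] [-0.  0.  0. -0. -0.  0.] [-1.1   0.31 -1.35]
scene tip [[335.18 203.43]] pad [[334.56 216.93]]
top tip [[317.92 193.3 ]] pad [[317.54 196.02]]
```

View pics/fin.png

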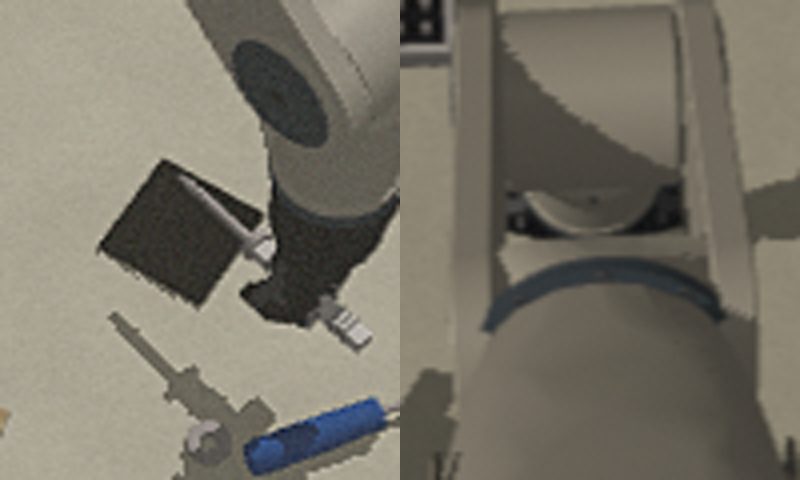

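The tip shows at scene (335,204.5) and the pad middle at (335.5,218). That matches the projection for a tip 80 mm above the pad's middle. The rod is level, still and clear of everything, so I hand in.

```bash
python3 -c "
from rig import r
print(r.sign_off())"
```

```text
the job is handed in; nothing more can be done
None
```

The job is handed in: the rod was slid in until I felt the collar stop (about 12 N, held over 1 s) and drawn right out; it's now held still and level, its tip about 80 mm above the pad's middle. An earlier insertion stopped about 36 mm in when the last joint hit its limit; I drew the rod out and went in again with the gripper rolled 35°.

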